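Slide the scrap tray home under the raised chopping board

ROBOT

A 6-joint arm with a two-finger parallel gripper is mounted at the origin on the work surface. World frame = base frame: x ahead of the robot, y to its left, z up, the work surface at z = 0. Lengths are in mm, angles in rad, forces in N, time in s.
With the tool pointing down it reaches from about 400 to 925 mm from the base axis. Payload 12.5 kg.
Tool frame: the origin (TCP) lies at the centre of the arm's flange, where the gripper is bolted on; the fingertips stand 190 mm ahead of it and the grasp point (between the pads) lies 171 mm ahead of it; z points along the fingers, y is the line along which they close (so a half turn about z gives the same grasp; the last joint's range is limited). The gripper opens to 95 mm and grips with 3 to 60 N. Pads are 20 mm wide; open, the fingers measure 119 mm over their backs; the gripper's body (75 mm by 180 mm) begins 59 mm behind the grasp point.
Start: joints at [1.185, 0.491, 1.559, -0, 1.092, -0.106], TCP at [172.578, 600.701, 404.761] pointing down, gripper open.
Joint ranges: [-3.1, 3.1], [-0.84, 2.19], [0.05, 2.79], [-1.13, 4.28], [0.06, 2.93], [-2.69, 2.69]. Speed limits (rad/s): [2.22, 2.22, 2.79, 3.14, 3.14, 3.14].

INTERFACE

Orientations are given as [roll, pitch, yaw] about the fixed x, y, z axes, in that order (R = Rz(yaw) Ry(pitch) Rx(roll)).
In Python, from cell import env, read_camera, search_frame, cut_out gives the robot as it stands. The module is installed in compiled form; this text tells all that it offers.
- The arm moves only by the tool move_arm, never from a script. Its argument "commands" is a list of rows, each a list of 3 entries, a list of its own where there are three numbers: the shift along the world's x, y, z normalised to -1 to 1, where 1 is 0.03 m, then the turn about the world's z normalised to -1 to 1, where 1 is 0.08 rad, then the opening, from -1 (shut) to 1 (fully open), so that 0 is half open. A call has 1 to 20 rows; each row shifts and turns the commanded pose from where the row before left it; what a row does not reach is not made up. A row lasts 1/12 s, in which the tool goes at most 41.7 mm and 7.16 degrees, less where a joint would pass 70% of its speed; a pose out of reach is approached as far as the arm can. A call with a number of a shift or a turn outside -1 to 1 is refused whole. A call with a gripper value outside its range is refused whole. The fingers move at their own pace and stop on an object; the grip force is fixed at half the most. Time passes only in rows, so rows that do not move let the fingers close. It gives the time, the measured TCP pose, the force, the opening and the grip force at its end, in the units of the state.
- env.state(): the state, without advancing time (a new reading comes with each control period).
- read_camera(name): name is "side" or "top" or "wrist"; returns a dict with "image" (420x560x3 uint8, red, green, blue), "fx", "fy", "cx", "cy" (pixels), "D" ([k1, k2, p1, p2, k3] as OpenCV has them; the pictures are not rectified), "rvec" (rotation vector, rad) and "tvec" (3), from world to camera coordinates, as OpenCV has them. Camera axes: x right, y down, z forward; pixel columns grow to the right and rows downward; lengths in mm; the calibration is good to about 2 mm. A picture is of the moment at which its call begins. There is no depth.
- env.job_done(): hands the job in; it is judged then, once.
Trained networks look in a picture, given as the dict that the camera call returned (one of the last four; its "shot" number tells which), for a name from the list of things; names that differ only in an ending like _2 or _b are one class to them, and where a whole thing is asked for, a point or a joint stands for the part that bears it (a point fixed in the world has none). Each returns a list of dicts, best first, with "confidence" (0 to 1); they miss things now and then, are a little off and sometimes report something else, mostly with a low value. They report only what shows in the picture. A call takes as long as a camera call.
- search_frame(thing, picture): "at" ([column, row] in pixels, amid what is visible of it).
- cut_out(thing, picture): "region" (420x560 bool, what is visible of it) and "at" ([column, row] in pixels, amid what is visible of it).
The state is a dict: "t": time; "joints": joint angles; "qvel": joint speeds; "tau": joint torques, N m; "eef_pos": TCP position; "tcp_rot": TCP orientation; "ft_force": force on the tool from outside, world axes, zero at the start; "moment": the same for the moment, N m; "opening": opening from 0.0 (shut) to 1.0 (fully open); "grip_force": force on a finger pad.
Only numpy, scipy, OpenCV 4.12 (cv2) and the standard library are available. Lean on these libraries where they do the work, as an engineer would, in place of code of your own. Each camera call takes 0.05 s, during which the arm holds its last target. There are 200 camera calls.

TASK

The shallow steel scrap tray has been left out on the worktop beside the open end of the raised beech chopping board. With the fingertips only, no pinching, gently push the tray square and slide it in under the board, lip end outermost, all the way home until it meets the stop at the back; keep it flat on the worktop the whole way, never lifting, carrying or tipping it. Leave the things standing on and around the board where they are, and finish with the hand clear.

Things in the scene. Friction and masses are not known exactly. Their poses are not given: they have to be found in the camera images.
- board: fixed beech chopping board on two runners (does not move). Origin on the worktop under its centre, z up. Slab 250 mm along x, 320 mm along y, 22 mm thick, underside 40, top 62 mm above the worktop; the runners along y leave a channel x -81 to +81 mm on the bare worktop. The tray slides in along -y from the mouth at the +y end. Scrap opening through the slab: x -60 to +60, y +85 to +135 mm.
- board_mouth (a point): middle of the channel's mouth on the worktop, at board x = 0, y = +160 mm, where the slab ends; the runners, each 26 mm wide, have square ends at y = +155 mm. Axes as the board's: x across the channel, +y out of it. The last 75 mm of board top before the mouth carry nothing.
- board_stop (a point): middle of the stop rail's face inside the channel, at board x = 0, y = -84 mm; the rail fills the channel's width and is hidden under the slab. Axes as the board's.
- tray: loose empty open steel tray, 0.36 to 0.59 kg. Origin under its centre, z up. 150 mm along x, 240 along y, upright walls 36 mm high, 3 mm thick, corners of 16 mm radius, lip at its +y end. It starts flat beyond the mouth, -y end towards it, up to 30 mm off the channel's line and 15 degrees askew. Clearance in the channel: 4 mm above, 6 mm each side. A push of 2 to 4.5 N slides it; it stays where left.
- tray_lip (a point): middle of the outer edge of the tray's pull lip, at tray x = 0, y = +133, z = +34 mm; the lip is 126 mm wide, z 31 to 36 mm, its round edge at y = +134 mm. Home, with its -y end on the stop rail, the tray's origin is at board x = 0, y = +36 mm and this edge at y = +170 mm, 10 mm outside the slab's end.
- tadka_pan: bystander on the board: small stainless steel tadka pan, bowl 110 mm across and 46 mm high, with a long handle along its -y that overhangs the board's rear end, rising to 88 mm above the pan's foot. Origin under the bowl's centre.
- lid: bystander on the board: round cast aluminium lid 100 mm across, knob top 31 mm high. Origin under its centre.
- salt_box: bystander on the board: square bamboo salt box 80 by 80 by 69 mm with a flat cover that swivels about one corner. Origin under its centre.
- spatula: bystander on the board: spatula lying along the board's y, yellow silicone blade 50 mm wide at +y, rigid wooden handle, 245 mm overall, 14 mm high. Origin at its underside near the middle.
- katori: bystander on the worktop on the robot's side of the board: steel bowl 84 mm across, 38 mm high. Origin under its centre.
- spice_jar: bystander on the worktop beyond the far side of the board: amber glass jar 54 mm across, 95 mm high. Origin under its centre.
- pepper_mill: bystander on the worktop beyond the far side of the tray: dark wooden pepper mill 54 mm across, 147 mm high. Origin under its centre.

How it is judged (in metres and radians):
On the way:
1. the tray, flat on the worktop and lip end outermost, has its leading end inside the channel under the board (y of tray in the frame of board below 0.25 m and y of tray_lip in the frame of board above 0.3 m and x of tray in the frame of board between -0.01 and 0.01 m and angle between the y axis of tray and the y axis of board, either way round below 0.08 rad and height (world z) of tray below 0.004 m and angle between tray's own z axis and vertical below 0.03 rad), for 0.1 s.
At the end, for the whole second after the job is handed in: the tray lies flat on the worktop in the channel under the board, its rear end within 6 mm of the stop rail and its lip end outermost, at rest, and every bystander is within 15 mm of where it began (y of tray in the frame of board between 0.028 and 0.042 m and linear speed of tray below 0.01 m/s and x of tray in the frame of board between -0.01 and 0.01 m and angle between the y axis of tray and the y axis of board, either way round below 0.08 rad and height (world z) of tray below 0.004 m and angle between tray's own z axis and vertical below 0.03 rad and distance of each of tadka_pan, lid, salt_box, spatula, katori, spice_jar, pepper_mill from where it was at the start of the episode below 0.015 m and y of tray_lip in the frame of board above 0.15 m); the robot touches nothing.
It fails at once if the tray is lifted: its underside's centre more than 10 mm above the worktop (height (world z) of tray above 0.01 m).
It fails at once if the tray is tipped by more than 4 degrees (angle between tray's own z axis and vertical above 0.07 rad).
It fails at once if the fingers squeeze or ram the tray with more than 35 N (contact force between the fingers and tray above 35 N).
It fails at once if a thing on or around the board is shifted, knocked or lifted by more than 15 mm (distance of any of tadka_pan, lid, salt_box, spatula, katori, spice_jar, pepper_mill from where it was at the start of the episode above 0.015 m).
It also fails if it takes over 61 s, if anything falls off the work surface, if the arm or the gripper's body presses on something with over 40 N, if the wrist force passes 120 N, or if a joint passes its speed limit or range.

## Working session

There is one attempt and no reset: what is moved stays moved. The work goes in short steps, Python scripts to look and compute and a tool call to move; the robot and the scene stay as the last step left them, time stands still between calls to the robot, and variables do not carry over. Pictures are saved under pics/ and viewed, at most 10 in all, crops included, and the job is handed in when it is done.

Besides the shell and the picture viewer there is one more tool, called after "Request:" as name(argument=value, ...) on one line, values as JSON. move_arm: Moves the arm, as the interface text tells. Its arguments: {"type":"object","properties":{"commands":{"type":"array","items":{"type":"array"}}},"required":["commands"]}

```bash
mkdir -p pics
cat > h.py <<'E'
import numpy as np, cv2
from cell import env, read_camera, search_frame, cut_out
def K(c): return np.array([[c['fx'],0,c['cx']],[0,c['fy'],c['cy']],[0,0,1.]])
def back(c,px,z):
    p=cv2.undistortPoints(np.array(px,float).reshape(-1,1,2),K(c),np.array(c['D'],float)).reshape(-1,2)
    R=cv2.Rodrigues(np.array(c['rvec'],float))[0]; t=np.array(c['tvec'],float).ravel()
    o=-R.T@t; d=np.c_[p,np.ones(len(p))]@R
    return o+d*((np.atleast_1d(z)-o[2])/d[:,2])[:,None]
def proj(c,P): return cv2.projectPoints(np.array(P,float).reshape(-1,1,3),np.array(c['rvec'],float),np.array(c['tvec'],float),K(c),np.array(c['D'],float))[0].reshape(-1,2)
def save(c,n): cv2.imwrite(n,c['image'][:,:,::-1])
E
python3 - <<'E'
from h import *
print(env.state())
for n in ['top','side']:
    c=read_camera(n); save(c,f'pics/{n}0.png')
    R=cv2.Rodrigues(np.array(c['rvec']))[0]; print(n,-R.T@np.array(c['tvec']).ravel())
    for th,z in [('board',62),('tray',20),('katori',20),('pepper_mill',70),('spice_jar',50),('salt_box',100),('lid',70),('spatula',70),('tadka_pan',80),('tray_lip',34),('board_mouth',0)]:
        r=search_frame(th,c)
        if r: print(th,np.round(r[0]['at']),round(r[0]['confidence'],2),back(c,[r[0]['at']],z)[0].round())
    r=cut_out('tray',c)
    if r:
        k,_=cv2.findContours(r[0]['region'].astype(np.uint8),0,2); k=max(k,key=cv2.contourArea)
        print(cv2.approxPolyDP(k,4,True).reshape(-1,2).tolist())
    r=cut_out('board',c)
    if r:
        k,_=cv2.findContours(r[0]['region'].astype(np.uint8),0,2); k=max(k,key=cv2.contourArea)
        print(cv2.approxPolyDP(k,4,True).reshape(-1,2).tolist())
E
```

```text
{'t': 0.0, 'joints': array([ 1.18540484e+00,  4.91536460e-01,  1.55944199e+00, -2.69999980e-05,
        1.09171126e+00, -1.05623513e-01]), 'qvel': array([ 0.00044199, -0.00093149,  0.00326358,  0.00016265, -0.00025173,
        0.00050515]), 'tau': array([ 6.06727172e-04, -6.12658238e+01, -2.58184111e+01,  6.92920899e-02,
        4.81616892e-02, -9.06481546e-05]), 'eef_pos': array([172.56325239, 600.66727904, 404.17855973]), 'tcp_rot': array([-3.14049919e+00, -9.18460611e-05,  2.86183709e+00]), 'ft_force': array([-0.66246386, -0.34776192, -0.6299208 ]), 'moment': array([ 0.00566998, -0.00302734, -0.0128763 ]), 'grip_force': 0.0, 'opening': 1.000525658455498}
top [410.65468755  -6.68509392 812.2711081 ]
board [378. 239.] 0.57 [ 559. -168.   62.]
tray [228. 245.] 0.8 [510. 105.  20.]
katori [376. 344.] 0.8 [ 376. -193.   20.]
pepper_mill [305. 130.] 0.62 [746.  -5.  70.]
spice_jar [390. 156.] 0.82 [ 728. -175.   50.]
salt_box [411. 220.] 0.87 [ 595. -212.  100.]
lid [408. 283.] 0.94 [ 490. -225.   70.]
spatula [410. 192.] 0.81 [ 654. -215.   70.]
tadka_pan [476. 267.] 0.98 [ 535. -339. 
[... 438 characters left out ...]
5]]
side [ 508.84228032 -625.52743237  746.62672219]
board [301. 348.] 0.76 [ 591. -301.   62.]
tray [251. 216.] 0.86 [519.  72.  20.]
katori [185. 310.] 0.93 [ 373. -180.   20.]
pepper_mill [350. 222.] 0.71 [744. -12.  70.]
spice_jar [359. 284.] 0.76 [ 730. -167.   50.]
salt_box [298. 294.] 0.97 [ 595. -213.  100.]
lid [244. 314.] 0.88 [ 493. -228.   70.]
spatula [340. 317.] 0.75 [ 671. -250.   70.]
tadka_pan [267. 353.] 0.65 [ 529. -313.   80.]
tray_lip [247. 214.] 0.63 [509.  70.  34.]
board_mouth [296. 346.] 0.74 [ 590. -267.    0.]
[[266, 170], [227, 172], [217, 179], [221, 253], [281, 246], [273, 177]]
[[327, 313], [283, 324], [300, 352], [296, 368], [280, 386], [286, 404], [356, 393]]
```

View pics/top0.png

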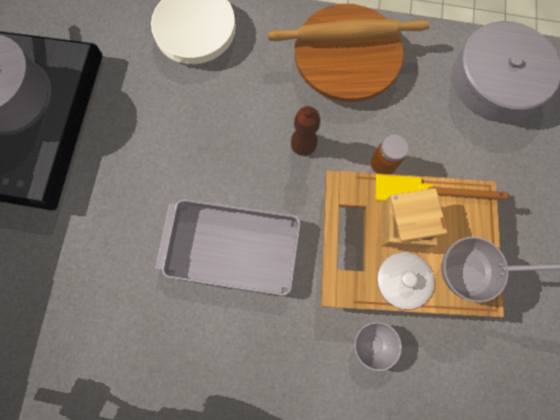

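View pics/side0.png

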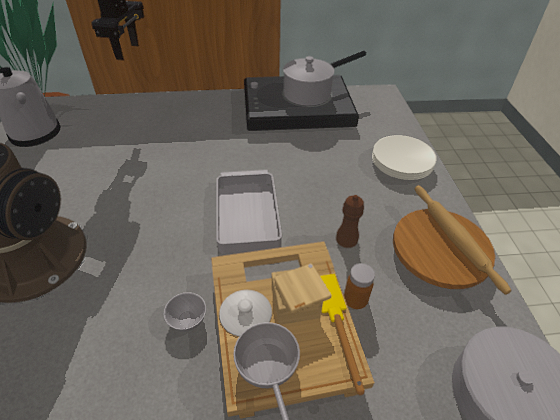

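```bash
cat > fit.py <<'E'
from h import *
from scipy.optimize import minimize
def box(x0,x1,y0,y1,z0,z1): return np.array([[x,y,z] for x in(x0,x1) for y in(y0,y1) for z in(z0,z1)],float)
a=np.linspace(0,np.pi/2,6)
def rounded(z):
    P=[]
    for k,(sx,sy) in enumerate([(1,1),(-1,1),(-1,-1),(1,-1)]):
        for t in a+k*np.pi/2: P.append([sx*59+16*np.cos(t),sy*104+16*np.sin(t),z])
    return np.array(P)
TRAY=np.r_[rounded(0),rounded(36),box(-63,63,120,134,31,36)]
BOARD=np.r_[box(-125,125,-160,160,40,62)]
def place(M,p):
    c,s=np.cos(p[2]),np.sin(p[2]); return np.c_[M[:,:2]@np.array([[c,s],[-s,c]])+p[:2],M[:,2]]
def sil(c,M,p,u=4):
    h=cv2.convexHull(((proj(c,place(M,p))+.5)*u-.5).astype(np.float32)).reshape(-1,2)
    m=np.zeros((420*u,560*u),np.uint8); cv2.fillConvexPoly(m,np.round(h*16).astype(np.int32),1,shift=4); return m>0
def hullmask(r):
    k,_=cv2.findContours(r.astype(np.uint8),0,2); k=max(k,key=cv2.contourArea)
    m=np.zeros((420,560),np.uint8); cv2.fillConvexPoly(m,cv2.convexHull(k),1); return m
def fit(pairs,M,p0):
    ms=[(c,cv2.resize(m,None,fx=4,fy=4,interpolation=1 if 0 else 0)>0) for c,m in pairs]
    def cost(p):
        q=[p[0],p[1],p[2]/100]; v=0
        for c,m in ms:
            s=sil(c,M,q); v-= (s&m).sum()/(s|m).sum()
        return v
    x0=np.array([p0[0],p0[1],p0[2]*100])
    r=minimize(cost,x0,method='Nelder-Mead',options=dict(initial_simplex=np.r_[[x0],x0+np.diag([12,12,8])],xatol=.1,fatol=1e-5))
    return np.array([r.x[0],r.x[1],r.x[2]/100]),-r.fun/len(ms)
def overlay(c,M,p,n,col=(0,0,255),img=None):
    im=c['image'][:,:,::-1].copy() if img is None else img
    cs,_=cv2.findContours(sil(c,M,p,1).astype(np.uint8),0,2); cv2.drawContours(im,cs,-1,col,1); cv2.imwrite(n,im); return im
E
cat > look.py <<'E'
from fit import *
T=read_camera('top');S=read_camera('side')
mt=hullmask(cut_out('tray',T)[0]['region']);ms=hullmask(cut_out('tray',S)[0]['region'])
for pr in ([(T,mt)],[(S,ms)],[(T,mt),(S,ms)]):
    t,f=fit(pr,TRAY,[515,95,.1]); print('tray',t.round(3),round(f,3))
r=cut_out('board',T)[0]['region']; 
b,f=fit([(T,hullmask(r))],BOARD,[575,-225,0]); print('board',b.round(3),round(f,3))
np.save('board.npy',b)
i=overlay(T,BOARD,b,'pics/x.png'); i=overlay(T,TRAY,t,'pics/x.png',img=i)[110:350,130:530]
j=overlay(S,BOARD,b,'pics/x.png'); j=overlay(S,TRAY,t,'pics/x.png',img=j)[150:420,160:400]
i=cv2.resize(i,None,fx=1.2,fy=1.2); j=cv2.resize(j,None,fx=1.2,fy=1.2)
h=max(i.shape[0],j.shape[0]); o=np.zeros((h,i.shape[1]+j.shape[1],3),np.uint8); o[:i.shape[0],:i.shape[1]]=i;o[:j.shape[0],i.shape[1]:]=j
cv2.imwrite('pics/ov1.png',o)
E
python3 look.py
```

```text
tray [5.08755e+02 9.51860e+01 1.00000e-02] 0.979
tray [5.09833e+02 9.81650e+01 1.40000e-02] 0.984
tray [5.0960e+02 9.6168e+01 1.4000e-02] 0.977
board [ 5.65801e+02 -2.29832e+02  1.02000e-01] 0.942
```

View pics/ov1.png

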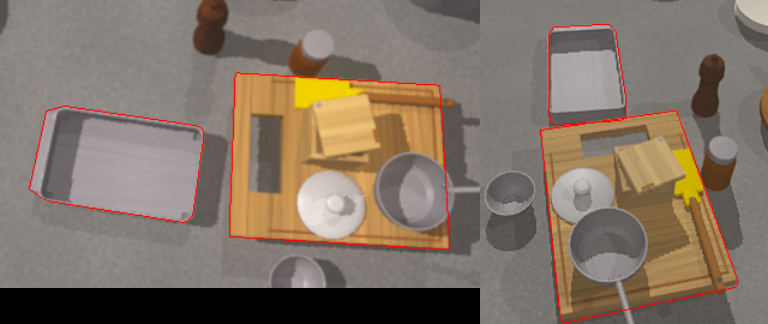

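The views show the tray left of the board and slightly askew. The fitted outlines sit on the edges in both cameras: the tray centre is about 23 mm off the channel line with a yaw error of about -0.09 rad. Next I move the open fingers to the tray's robot-side wall.

Request:
move_arm(commands=[[[0.43,-0.95,-0.1],0.265,1],[[0.43,-0.95,-0.1],0.265,1],[[0.43,-0.95,-0.1],0.265,1],[[0.43,-0.95,-0.1],0.265,1],[[0.43,-0.95,-0.1],0.265,1],[[0.43,-0.95,-0.1],0.265,1],[[0.43,-0.95,-0.1],0.265,1],[[0.43,-0.95,-0.1],0.265,1],[[0.43,-0.95,-0.1],0.265,1],[[0.43,-0.95,-0.1],0.265,1],[[0.43,-0.95,-0.1],0.265,1],[[0.43,-0.95,-0.1],0.265,1],[[0.43,-0.95,-0.1],0.265,1],[[0.43,-0.95,-0.1],0.265,1],[[0.43,-0.95,-0.1],0.265,1],[[0.43,-0.95,-0.1],0.265,1],[[0.43,-0.95,-0.1],0.265,1],[[0.43,-0.95,-0.1],0.265,1],[[0,0,0],0,1],[[0,0,0],0,1]])

```text
t: 3.32
eef_pos: [405.2, 86.6, 350.7]
tcp_rot: [3.141, -0.0, -3.043]
ft_force: [0.2, 0.2, 0.0]
opening: 1.0
grip_force: 0.0
```

```bash
cat > edge.py <<'E'
# refine board pose: image gradient along projected slab-top + opening edges, both cameras
from fit import *
T=read_camera('top');S=read_camera('side')
b0=np.load('board.npy')
segs=[((-125,160),(125,160)),((-125,160),(-125,-155)),((-60,85),(60,85)),((-60,135),(60,135)),((-60,85),(-60,135)),((60,85),(60,135)),((125,160),(125,100))]
pts=np.concatenate([np.linspace(p,q,80) for p,q in segs]); pts=np.c_[pts,np.full(len(pts),62)]
def gm(c,s):
    g=cv2.GaussianBlur(cv2.cvtColor(c['image'],cv2.COLOR_RGB2GRAY).astype(np.float32),(0,0),s)
    m=np.hypot(cv2.Sobel(g,5,1,0),cv2.Sobel(g,5,0,1)); return np.minimum(m/np.percentile(m,97),1).astype(np.float32)
def run(cs,p):
    for s in (2,1):
        G=[(c,gm(c,s)) for c in cs]
        def cost(x):
            v=0
            for c,g in G:
                q=proj(c,place(pts,[x[0],x[1],x[2]/100])).astype(np.float32); v-=cv2.remap(g,q[:,0],q[:,1],1).mean()
            return v
        x0=np.array([p[0],p[1],p[2]*100]); r=minimize(cost,x0,method='Nelder-Mead',options=dict(initial_simplex=np.r_[[x0],x0+np.diag([5,5,3])])); p=np.array([r.x[0],r.x[1],r.x[2]/100])
    return p,r.fun
for cs in ([T],[S],[T,S]):
    p,f=run(cs,b0.copy()); print(p.round(4),round(f,3))
np.save('board2.npy',p)
s=env.state(); print(s['t'],s['eef_pos'],s['tcp_rot'])
E
python3 edge.py
```

```text
[ 5.671458e+02 -2.277325e+02  1.016000e-01] -0.726
[ 5.674155e+02 -2.267752e+02  9.970000e-02] -0.663
[ 5.672967e+02 -2.274731e+02  1.001000e-01] -1.385
3.4167 [404.53455142  87.98995516 350.82392436] [ 3.14137497e+00 -1.34104542e-04 -3.04037169e+00]
```

Request:
move_arm(commands=[[[0,0,-0.82],0,1],[[0,0,-0.82],0,1],[[0,0,-0.82],0,1],[[0,0,-0.82],0,1],[[0,0,-0.82],0,1],[[0,0,-0.82],0,1],[[0,0,0],0,1],[[0,0,0],0,1]])

```text
t: 4.08
eef_pos: [404.5, 88.6, 202.9]
tcp_rot: [3.141, -0.003, -3.038]
ft_force: [0.0, 0.9, 0.3]
opening: 0.999
grip_force: 0.0
```

Request:
move_arm(commands=[[[0.1,0.01,0],0,1],[[0.1,0.01,0],0,1],[[0.1,0.01,0],0,1],[[0.1,0.01,0],0,1],[[0.1,0.01,0],0,1],[[0.1,0.01,0],0,1],[[0.1,0.01,0],0,1],[[0.1,0.01,0],0,1],[[0.1,0.01,0],0,1],[[0.1,0.01,0],0,1],[[0.1,0.01,0],0,1],[[0.1,0.01,0],0,1],[[0.1,0.01,0],0,1],[[0,0,0],0,1],[[0,0,0],0,1]])

```text
t: 5.33
eef_pos: [444.3, 91.7, 203.1]
tcp_rot: [3.142, 0.002, -3.04]
ft_force: [-1.2, -0.7, 0.9]
opening: 1.003
grip_force: 0.0
```

```bash
cat > tray.py <<'E'
from fit import *
import sys
b=np.load('board2.npy'); name=sys.argv[1]; z=1.5
T=read_camera('top');S=read_camera('side')
o=[]
for c in (T,S):
    im=c['image'][:,:,::-1].copy()
    r=cut_out('tray',c)
    if r:
        t,f=fit([(c,hullmask(r[0]['region']))],TRAY,[float(sys.argv[2]),float(sys.argv[3]),.1])
        d=t[:2]-b[:2]; C,s=np.cos(b[2]),np.sin(b[2]); print(t.round(3),'board frame',round(C*d[0]+s*d[1],1),round(-s*d[0]+C*d[1],1),round(t[2]-b[2],4),'iou',round(f,3))
        overlay(c,TRAY,t,'pics/x.png',img=im)
    o.append(im[110:350,110:510] if c is T else im[120:360,170:400])
cv2.imwrite(name,np.hstack(o))
e=env.state(); d=e['eef_pos'][:2]-b[:2]; print('tool board',C*d[0]+s*d[1],-s*d[0]+C*d[1],'F',e['ft_force'],e['t'],e['eef_pos'],e['tcp_rot'][2])
E
python3 tray.py pics/t2.png 530 95
```

```text
[5.35426e+02 1.02230e+02 9.40000e-02] board frame 1.2 331.2 -0.0058 iou 0.743
[5.34875e+02 1.04346e+02 8.60000e-02] board frame 0.9 333.4 -0.0144 iou 0.946
tool board -90.87231431187313 329.8377856098728 F [ 0.19717619  1.2751579  -0.58573815] 5.5333 [443.90969092  91.62939543 203.18983055] -3.0397588681043963
```

View pics/t2.png

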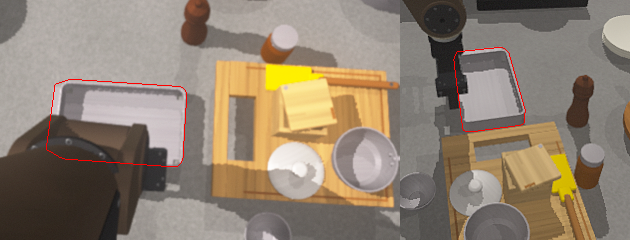

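Request:
move_arm(commands=[[[-0.4,-0.04,0],0,1],[[-0.4,-0.04,0],0,1],[[0,0,0.8],0,1],[[0,0,0.8],0,1],[[0,0,0.8],0,1],[[0,0,0.8],0,1]])

```text
t: 6.03
eef_pos: [419.6, 89.2, 300.3]
tcp_rot: [3.142, 0.0, -3.04]
ft_force: [0.2, 0.4, 0.5]
opening: 0.999
grip_force: 0.0
```

Request:
move_arm(commands=[[[0.16,0.3,0],-0.98,1],[[0.16,0.3,0],-0.98,1],[[0.16,0.3,0],-0.98,1],[[0.16,0.3,0],-0.98,1],[[0.16,0.3,0],-0.98,1],[[0.16,0.3,0],-0.98,1],[[0.16,0.3,0],-0.98,1],[[0.16,0.3,0],-0.98,1],[[0.16,0.3,0],-0.98,1],[[0.16,0.3,0],-0.98,1],[[0.16,0.3,0],-0.98,1],[[0.16,0.3,0],-0.98,1],[[0.16,0.3,0],-0.98,1],[[0.16,0.3,0],-0.98,1],[[0.16,0.3,0],-0.98,1],[[0.16,0.3,0],-0.98,1],[[0.16,0.3,0],-0.98,1],[[0.16,0.3,0],-0.98,1],[[0.16,0.3,0],-0.98,1],[[0.16,0.3,0],-0.98,1]])

```text
t: 7.7
eef_pos: [516.0, 269.7, 299.1]
tcp_rot: [3.141, 0.0, 1.672]
ft_force: [0.0, 0.0, -0.2]
opening: 0.998
grip_force: 0.0
```

```bash
python3 tray.py pics/t3.png 530 98
```

```text
[5.32281e+02 1.03424e+02 1.00000e-01] board frame -1.8 332.7 0.0 iou 0.981
[5.33371e+02 1.04439e+02 1.07000e-01] board frame -0.6 333.6 0.0069 iou 0.97
tool board -1.8910048880161199 499.2142531075841 F [-0.61636685  0.01415521  0.30598881] 7.9 [515.51488192 269.05193568 298.94575478] 1.6785696843997964
```

View pics/t3.png

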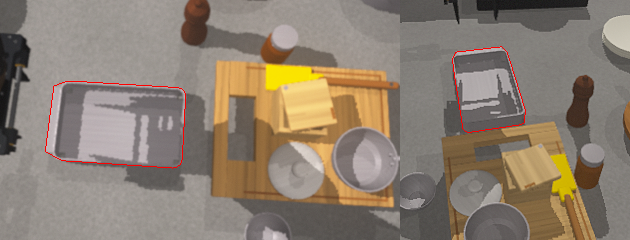

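Request:
move_arm(commands=[[[0,0,-0.76],0,1],[[0,0,-0.76],0,1],[[0,0,-0.76],0,1],[[0,0,-0.76],0,1],[[0,0,0],0,1]])

```text
t: 8.32
eef_pos: [514.8, 268.3, 204.6]
tcp_rot: [-3.136, 0.002, 1.677]
ft_force: [-0.8, -0.1, -0.4]
opening: 1.002
grip_force: 0.0
```

Request:
move_arm(commands=[[[0.0133,-0.133,0],0,1],[[0.0133,-0.133,0],0,1],[[0.0133,-0.133,0],0,1],[[0.0133,-0.133,0],0,1],[[0.0133,-0.133,0],0,1],[[0.0133,-0.133,0],0,1],[[0.0133,-0.133,0],0,1],[[0.0133,-0.133,0],0,1],[[0.0133,-0.133,0],0,1],[[0.0133,-0.133,0],0,1],[[0.0133,-0.133,0],0,1],[[0.0133,-0.133,0],0,1],[[0.0133,-0.133,0],0,1],[[0.0133,-0.133,0],0,1],[[0.0133,-0.133,0],0,1],[[0.0133,-0.133,0],0,1],[[0.0133,-0.133,0],0,1],[[0.0133,-0.133,0],0,1],[[0,0,0],0,1]])

```text
t: 9.9
eef_pos: [523.0, 196.5, 207.8]
tcp_rot: [-3.141, 0.0, 1.675]
ft_force: [-0.2, 0.1, -0.3]
opening: 1.0
grip_force: 0.0
```

```bash
python3 tray.py pics/t4.png 540 55
```

```text
[5.37777e+02 5.05490e+01 1.03000e-01] board frame -1.6 279.6 0.0033 iou 0.979
[5.34604e+02 9.43790e+01 1.16000e-01] board frame -0.4 323.5 0.0164 iou 0.85
tool board -1.7860171823948292 426.9419770989371 F [0.34111545 0.16881036 0.52336999] 10.1 [522.84351029 197.15211573 207.63021049] 1.6753915732245321
```

View pics/t4.png

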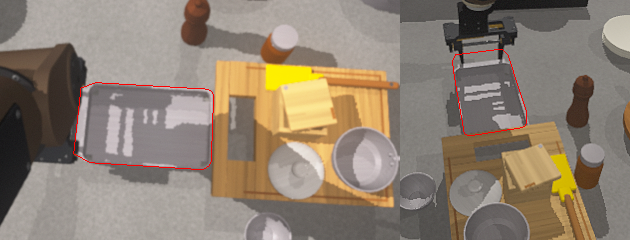

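Request:
move_arm(commands=[[[0.0133,-0.133,0],0,1],[[0.0133,-0.133,0],0,1],[[0.0133,-0.133,0],0,1],[[0.0133,-0.133,0],0,1],[[0.0133,-0.133,0],0,1],[[0.0133,-0.133,0],0,1],[[0.0133,-0.133,0],0,1],[[0.0133,-0.133,0],0,1],[[0.0133,-0.133,0],0,1],[[0.0133,-0.133,0],0,1],[[0.0133,-0.133,0],0,1],[[0.0133,-0.133,0],0,1],[[0.0133,-0.133,0],0,1],[[0.0133,-0.133,0],0,1],[[0.0133,-0.133,0],0,1]])

```text
t: 11.35
eef_pos: [529.0, 137.2, 208.0]
tcp_rot: [3.141, 0.0, 1.675]
ft_force: [0.1, 1.9, -0.7]
opening: 0.996
grip_force: 0.9
```

```bash
python3 tray.py pics/t5.png 543 0
```

```text
[5.38844e+02 4.02390e+01 1.05000e-01] board frame -1.6 269.2 0.0044 iou 0.712
[5.34797e+02 9.44000e+01 1.19000e-01] board frame -0.2 323.5 0.0187 iou 0.677
tool board -1.6086199248088917 366.81348243500963 F [ 0.166709    0.01425365 -0.59525486] 11.55 [529.03032177 137.34249524 208.05265977] 1.6751511046382972
```

View pics/t5.png

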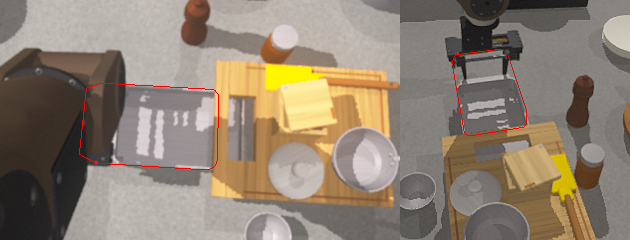

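The tray's leading end is under the slab at about column 215, still square, with low force. I'll keep pushing.

Request:
move_arm(commands=[[[0.0133,-0.133,0],0,1],[[0.0133,-0.133,0],0,1],[[0.0133,-0.133,0],0,1],[[0.0133,-0.133,0],0,1],[[0.0133,-0.133,0],0,1],[[0.0133,-0.133,0],0,1],[[0.0133,-0.133,0],0,1],[[0.0133,-0.133,0],0,1],[[0.0133,-0.133,0],0,1],[[0.0133,-0.133,0],0,1],[[0.0133,-0.133,0],0,1],[[0.0133,-0.133,0],0,1],[[0.0133,-0.133,0],0,1],[[0.0133,-0.133,0],0,1],[[0.0133,-0.133,0],0,1],[[0.0133,-0.133,0],0,1],[[0.0133,-0.133,0],0,1],[[0.0133,-0.133,0],0,1]])

```text
t: 13.05
eef_pos: [536.2, 65.3, 208.0]
tcp_rot: [3.141, 0.0, 1.675]
ft_force: [-1.1, 3.2, 2.7]
opening: 1.003
grip_force: 2.0
```

Request:
move_arm(commands=[[[0.0133,-0.133,0],0,1],[[0.0133,-0.133,0],0,1],[[0.0133,-0.133,0],0,1],[[0.0133,-0.133,0],0,1],[[0.0133,-0.133,0],0,1],[[0.0133,-0.133,0],0,1],[[0.0133,-0.133,0],0,1],[[0.0133,-0.133,0],0,1],[[0.0133,-0.133,0],0,1],[[0.0133,-0.133,0],0,1],[[0.0133,-0.133,0],0,1],[[0.0133,-0.133,0],0,1],[[0.0133,-0.133,0],0,1],[[0.0133,-0.133,0],0,1],[[0.0133,-0.133,0],0,1]])

```text
t: 14.3
eef_pos: [542.1, 5.5, 208.0]
tcp_rot: [3.142, 0.0, 1.675]
ft_force: [-0.2, 4.1, 3.8]
opening: 0.998
grip_force: 2.1
```

```bash
python3 tray.py pics/t6.png 552 -100
```

```text
[ 6.07724e+02 -2.11831e+02  4.80000e-01] board frame 41.8 11.5 0.3795 iou 0.15
[ 5.47126e+02  8.54320e+01 -1.40000e-02] board frame 11.2 313.4 -0.1138 iou 0.191
tool board -1.7795613963261268 234.3351280844419 F [0.58011334 0.02236493 0.49302455] 14.5 [542.10246067   5.51054624 207.81208678] 1.6752089170954467
```

View pics/t6.png

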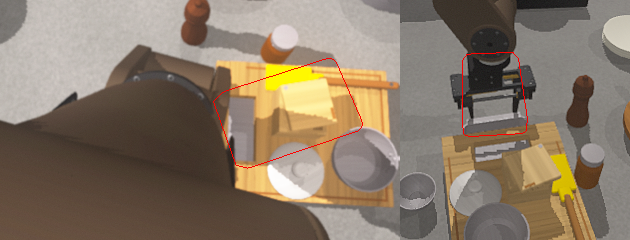

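The tray is mostly in and the bystanders haven't moved; the tray outline fitted here means nothing because the arm hides the tray. There are about 54 mm left, so I slow down near the stop.

Request:
move_arm(commands=[[[0.0133,-0.133,0],0,1],[[0.0133,-0.133,0],0,1],[[0.0133,-0.133,0],0,1],[[0.0133,-0.133,0],0,1],[[0.0133,-0.133,0],0,1],[[0.0133,-0.133,0],0,1],[[0.0133,-0.133,0],0,1],[[0.0133,-0.133,0],0,1],[[0.0133,-0.133,0],0,1],[[0.0133,-0.133,0],0,1],[[0.005,-0.05,0],0,1]])

```text
t: 15.42
eef_pos: [546.3, -36.1, 208.0]
tcp_rot: [3.141, 0.0, 1.675]
ft_force: [-0.4, 2.0, -1.2]
opening: 1.002
grip_force: 0.9
```

Request:
move_arm(commands=[[[0.003,-0.033,0],0,1],[[0.003,-0.033,0],0,1],[[0.003,-0.033,0],0,1],[[0.003,-0.033,0],0,1]])

```text
t: 15.75
eef_pos: [546.6, -39.5, 208.0]
tcp_rot: [3.142, 0.0, 1.676]
ft_force: [-0.8, 1.7, -1.2]
opening: 1.003
grip_force: 0.9
```

Request:
move_arm(commands=[[[0.003,-0.033,0],0,1],[[0.003,-0.033,0],0,1],[[0.003,-0.033,0],0,1],[[0.003,-0.033,0],0,1]])

```text
t: 16.08
eef_pos: [547.0, -43.5, 208.0]
tcp_rot: [3.141, 0.0, 1.675]
ft_force: [-0.2, 1.9, -1.6]
opening: 0.998
grip_force: 0.9
```

Request:
move_arm(commands=[[[0.003,-0.033,0],0,1],[[0.003,-0.033,0],0,1]])

```text
t: 16.25
eef_pos: [547.1, -45.5, 208.0]
tcp_rot: [3.142, 0.0, 1.675]
ft_force: [-0.6, 1.5, -0.4]
opening: 1.003
grip_force: 0.9
```

Request:
move_arm(commands=[[[0.003,-0.033,0],0,1]])

```text
t: 16.33
eef_pos: [547.3, -46.5, 208.0]
tcp_rot: [3.142, -0.0, 1.675]
ft_force: [0.2, 1.9, -0.2]
opening: 1.002
grip_force: 0.9
```

Request:
move_arm(commands=[[[0.003,-0.033,0],0,1]])

```text
t: 16.42
eef_pos: [547.3, -47.5, 208.0]
tcp_rot: [3.142, -0.0, 1.675]
ft_force: [-0.5, 1.8, -1.6]
opening: 0.997
grip_force: 0.9
```

Request:
move_arm(commands=[[[0.003,-0.033,0],0,1]])

```text
t: 16.5
eef_pos: [547.4, -48.4, 208.0]
tcp_rot: [3.141, -0.0, 1.675]
ft_force: [0.6, 10.1, -0.7]
opening: 1.001
grip_force: 4.9
```

Request:
move_arm(commands=[[[0.002,-0.025,0],0,1]])

```text
t: 16.58
eef_pos: [547.5, -48.7, 207.9]
tcp_rot: [-3.142, -0.001, 1.675]
ft_force: [1.3, 14.4, -0.7]
opening: 0.999
grip_force: 7.1
```

The force jumped from 2 to 14 N at the expected depth, so the tray is on the stop. Now I back off and check.

Request:
move_arm(commands=[[[-0.01,0.1,0],0,1],[[-0.05,0.5,0],0,1],[[-0.08,0.8,0],0,1],[[-0.08,0.8,0],0,1],[[-0.08,0.8,0.5],0,1],[[-0.08,0.8,0.8],0,1],[[-0.08,0.8,0.8],0,1],[[-0.08,0.8,0.8],0,1],[[-0.08,0.8,0.8],0,1],[[-0.08,0.8,0.8],0,1],[[-0.08,0.8,0.5],0,1],[[-0.08,0.8,0],0,1],[[0,0,0],0,1],[[0,0,0],0,1]])

```text
t: 17.75
eef_pos: [521.4, 209.5, 358.1]
tcp_rot: [3.141, 0.0, 1.677]
ft_force: [-0.3, 0.0, -0.5]
opening: 0.996
grip_force: 0.0
```

Run:
```python
from fit import *
b=np.load('board2.npy'); T=read_camera('top');S=read_camera('side')
p=place(np.array([[0,36,0.]]),b)[0]; q=[p[0],p[1],b[2]]
lip=box(-63,63,120,134,31,36)
o=[]
for c in (T,S):
    im=overlay(c,lip,q,'pics/x.png'); o.append(cv2.resize(im[140:380,280:520] if c is T else im[180:420,180:420],None,fx=1.6,fy=1.6))
cv2.imwrite('pics/end.png',np.hstack(o))
for th,z in [('katori',20),('pepper_mill',70),('spice_jar',50),('salt_box',100),('lid',70),('spatula',70),('tadka_pan',80)]:
    r=search_frame(th,T); print(th,back(T,[r[0]['at']],z)[0].round() if r else None)
s=env.state(); print(s['t'],s['eef_pos'],s['ft_force'])
```

```text
katori [ 375. -197.   20.]
pepper_mill [740.  -7.  70.]
spice_jar [ 732. -175.   50.]
salt_box None
lid [ 492. -224.   70.]
spatula [ 655. -218.   70.]
tadka_pan [ 538. -337.   80.]
18.2 [521.85009583 208.39177554 357.81705199] [0.06647119 0.03633179 0.29641198]
```

View pics/end.png

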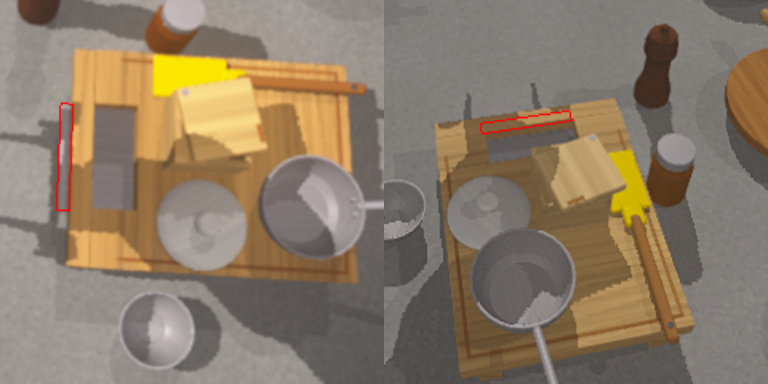

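The final picture shows the lip as a grey strip at the mouth, at crop position (64, 105–210), just where the home pose predicts it. The bystanders stand where they were.

```bash
python3 -c "
from cell import env
print(env.job_done())"
```

```text
the job is handed in; nothing more can be done
None
```

The tray is under the board and against the stop, lip end out; the bystanders show no movement in the last pictures, the hand is clear, and the job was handed in at about 18 s (no verdict was returned).

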